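# Flip the wax caddy open and push the wax in

## Task

On the bench stands a grey wax caddy with a hinged metal lid and, beside it, a flat deck on which a blue wax block lies. With your fingertips flip the lid up by its lip and over past upright so that it stays open by itself, then push the wax block sideways along the deck until it drops into the open compartment. Do not pick up or lift the block, leave the brush, saucer and other loose things where they lie, and finish with the lid still open and your hand clear.

Things in the scene. Friction and masses are not known exactly. Their poses are not given: they have to be found in the camera images.
- caddy: Grey plastic caddy, fixed, its lip side towards the robot's left (+y) and its deck away from the robot. Origin on the bench under the centre of the lidded compartment; x points from the lip side (front) to the hinge side, y from the compartment to the deck, z up. Compartment: outside x -58 to 58 mm, y -63 to 63 mm, walls 5 mm, rim 70 mm above the bench, inner floor at 22 mm, no wall above the rim. The deck joins it at y = 63 mm, level with the rim.
- deck (a point): Centre of the deck's flat top, at x 0, y 116, z 70 mm of the caddy. Solid deck, x -58 to 58 mm, y 63 to 170 mm of the caddy, open at its outer end. On it two aluminium guide rails along y, 8 mm high, 46 mm apart, centred on x = 0. Only the edge of the shut lid (up to 77 mm) stops the block from sliding over the compartment.
- lid (a joint): Lid angle in rad: 0 shut (flat on the rim), grows as the lip goes up; 1.57 upright; stop at 1.95, leaning back. Nearly free hinge: below about 1.55 the lid falls shut, beyond it falls back to the stop and stays. Aluminium, about 0.16 kg, 122 mm wide, 5 mm thick, underside 71 mm above the bench when shut.
- lid_hinge (a point): Middle of the hinge line, which runs along the caddy's y axis at x = 60 mm, z = 70 mm of the caddy.
- lid_lip (a point): Middle of the free front edge of the lid's lip (at mid thickness), 145 mm from the hinge line. The lip is the 5 mm thick, 90 mm wide front part of the lid, which overhangs the caddy's front wall by 27 mm (x = -85 to -58 mm when shut, underside 71 mm above the bench, free space below).
- wax: Blue wax block, 40 x 50 x 28 mm (x, y, z), about 60 g, origin at its centre. It lies loose between the rails on the deck, its 50 mm side along the rails, its centre 84 mm above the bench.
- brush: Bystander: brush with white nylon bristles and wooden back, 120 x 45 x 34 mm, origin under its centre.
- file_holder: Bystander: aluminium file holder, an angle 36 x 170 x 31 mm with a dark file on it, origin under its centre; on the hinge side of the caddy.
- saucer: Bystander: white ceramic saucer, 116 mm across, 20 mm high, origin under its centre.
- cork: Bystander: cork block 85 x 45 x 32 mm, origin under its centre.
- scraper: Bystander: clear plastic scraper plate 60 x 130 x 5 mm, origin under its centre.
- driver: Bystander: screwdriver with black handle, about 200 mm long and up to 30 mm high, lying on the bench on the lip side of the caddy.

How it is judged:
By the outcome, as a careful person would: the job done as asked, in the order asked, and still so for the second after the job is handed in, with the robot touching nothing.
It also fails if it takes over 51 s, if anything falls off the work surface, if the arm or the gripper's body presses on something with over 40 N, if the wrist force passes 120 N, or if a joint passes its speed limit or range.

## Robot

A 6-joint arm with a two-finger parallel gripper is mounted at the origin on the work surface. World frame = base frame: x ahead of the robot, y to its left, z up, the work surface at z = 0. Lengths are in mm, angles in rad, forces in N, time in s.
With the tool pointing down it reaches from about 300 to 850 mm from the base axis. Payload 4.2 kg.
Tool frame: the origin (TCP) lies at the very end of the fingers, on their centre line; the grasp point (between the pads) lies 19 mm behind it; z points along the fingers, y is the direction in which the jaws open and shut (so a half turn about z gives the same grasp; the last joint's range is limited). The gripper opens to 91 mm and grips with 3 to 60 N. Pads are 32 mm wide; open, the fingers measure 118 mm over their backs; the gripper's body (76 mm by 178 mm) begins 60 mm behind the grasp point.
Start: joints at [-1.318, 0.32, 1.565, -0, 1.257, -0.02], TCP at [154.924, -553.752, 213.976] pointing down, gripper open.
Joint ranges: [-3.11, 3.11], [-0.84, 2.01], [0.21, 2.61], [-1.34, 4.49], [0.05, 2.63], [-2.56, 2.56]. Speed limits (rad/s): [2.57, 2.57, 3.14, 3.14, 3.14, 3.14].

## Interface

Orientations are given as a rotation vector (axis times angle).
In Python, from station import status, cams, job gives the robot as it stands.
- The arm moves only by the tool apply_moves, never from a script. Its arguments are lists of equal length, an entry for each row: "slide": the shift along the world's x, y, z in mm, a list of three; "twist": the turn about the world's z in rad. A call has 1 to 5 rows; each row shifts and turns the pose as measured when the row begins; what a row does not reach is not made up. A row lasts 1/12 s, in which the tool goes at most 41.7 mm and 7.16 degrees, less where a joint would pass 70% of its speed; a pose out of reach is approached as far as the arm can. A call with a gripper value outside its range is refused whole. "claw" is the finger opening in mm, from 0 to 91.2, set as the call begins (left out, the last holds). The fingers move at their own pace and stop on an object; "newtons" is the grip in N (left out, the last holds). Time passes only in rows, so rows that do not move let the fingers close. It gives the time, the measured TCP pose, the force and the opening at its end, in the units of the state.
- status.read_state(): the state, without advancing time (a new reading comes with each control period).
- cams.read_camera(name): name is "scene" or "side" or "wrist"; returns a dict with "image" (480x640x3 uint8, blue, green, red), "vfov" (degrees; the focal length in pixels is half the picture's height over the tangent of half this angle, whatever the lens; pixels are square), "cx", "cy" (the principal point, pixels), "camera_from_world" (4x4, takes a point from world to camera coordinates); the wrist camera has in their place "hand_eye" (4x4, takes a point from camera to tool coordinates, whose origin is the TCP and whose axes are the flange's). Camera axes: x right, y down, z forward; pixel columns grow to the right and rows downward; lengths in mm; the calibration is good to about 2 mm. The wrist camera is an equidistant fisheye: a pixel r from the principal point sees the ray r / f radians off the axis. A picture is of the moment at which its call begins: read the wrist's pose just before it. There is no depth.
- job.close_job(): hands the job in, once; it reports no verdict.
The state is a dict: "clock": time; "joint_pos": joint angles; "qvel": joint speeds; "joint_efforts": joint torques, N m; "position": TCP position; "orientation": TCP orientation; "force": force on the tool from outside, world axes, zero at the start; "torque": the same for the moment, N m; "finger_gap": finger opening in mm.
Only numpy, scipy, OpenCV 4.12 (cv2) and the standard library are available. Lean on these libraries where they do the work, as an engineer would, in place of code of your own. Each camera call takes 0.05 s, during which the arm holds its last target.

## Working session

There is one attempt and no reset: what is moved stays moved. The work goes in short steps, Python scripts to look and compute and a tool call to move; the robot and the scene stay as the last step left them, time stands still between calls to the robot, and variables do not carry over. Pictures are saved under pics/ and viewed, and the job is handed in when it is done.

Besides the shell and the picture viewer there is one more tool, called as name([rows], argument=value, ...), one row to a line, values as JSON. apply_moves: Moves the arm, as the interface text tells. Its arguments: {"type":"object","properties":{"slide":{"type":"array"},"twist":{"type":"array"},"claw":{"type":"number"},"newtons":{"type":"number"}},"required":["slide","twist"]}

```bash
mkdir -p pics; python3 - <<'E'
from station import status, cams
import cv2,json
print(status.read_state())
for n in ["scene","side","wrist"]:
    c=cams.read_camera(n); cv2.imwrite(f"pics/{n}0.png",c["image"])
    print(n,{k:(v.tolist() if hasattr(v,'tolist') else v) for k,v in c.items() if k!="image"})
E
```

```text
{'clock': 0.0, 'joint_pos': array([-1.31799048e+00,  3.20272379e-01,  1.56568589e+00, -2.48435595e-05,
        1.25739377e+00, -2.00351505e-02]), 'qvel': array([ 9.00996172e-05,  3.08539348e-03,  2.44431452e-04,  1.10314766e-03,
       -7.22401470e-04, -1.27239832e-04]), 'joint_efforts': array([-2.03533804e-03, -4.12465346e+01, -2.31982273e+01,  7.24877045e-02,
        4.59049700e-02, -1.47142277e-04]), 'position': array([ 154.78984245, -553.24165856,  213.1288332 ]), 'orientation': array([-3.11067438e+00, -4.27024195e-01,  3.57585538e-04]), 'force': array([0.38646139, 0.23888979, 0.52881308]), 'torque': array([-0.03131162, -0.03577689,  0.06284619]), 'finger_gap': 91.25550944049743}
scene {'vfov': 52.65033478183281, 'cx': 322.14508326246914, 'cy': 231.48754707159964, 'camera_from_world': [[0.337586013746202, 0.9412367841050324, -0.010440285942730974, -214.0632494370004], [0.7505579786724211, -0.2758572234133496, -0.6004710758578191, -392.2630014404037], [-0.5680654926803056, 0.1948745969547962, -0.7995783185452114, 1360.212953047945], [0.0, 0.0, 0.0, 1.0]]}
side {'vfov': 56.51518448535062, 'cx': 314.70018048164405, 'cy': 238.91897474993797, 'camera_from_world': [[0.8157105801291356, -0.5782252328684984, -0.016487253851382958, -456.67424812322076], [-0.4128543941715007, -0.5619825674979986, -0.716747405326061, 300.1972562426486], [0.405175886102162, 0.5914652770049383, -0.6971379543668522, 665.6364194787744], [0.0, 0.0, 0.0, 1.0]]}
wrist {'vfov': 65.70646984690485, 'cx': 313.3263353882699, 'cy': 242.18327389761907, 'hand_eye': [[-0.0013066673350431517, -0.9608779022538972, -0.27696922135974583, 78.9165241060369], [0.9999991450524739, -0.0012416594333338868, -0.0004100928822990765, 0.11377592382366686], [5.0147742028336324e-05, -0.276969520420569, 0.9608787031895353, -172.02837052471494], [0.0, 0.0, 0.0, 1.0]]}
```

View pics/scene0.png

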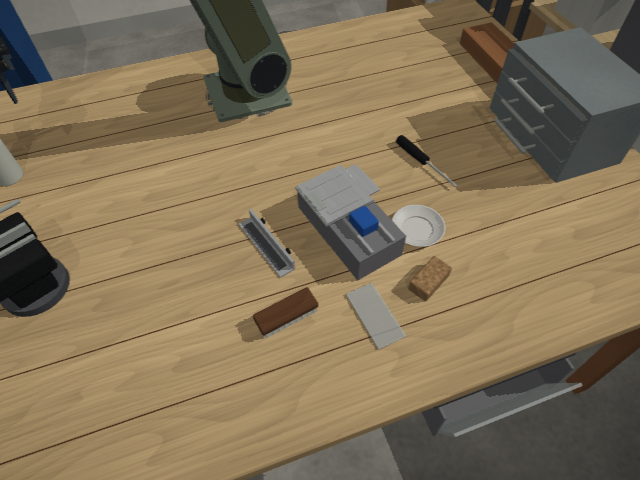

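View pics/side0.png

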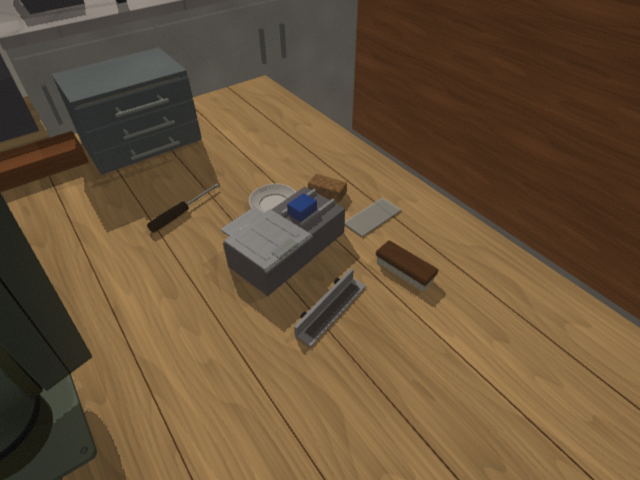

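```bash
python3 - <<'E'
import cv2
a=cv2.imread("pics/scene0.png")[150:290,270:470]; cv2.imwrite("pics/s1.png",cv2.resize(a,None,fx=4,fy=4,interpolation=2))
a=cv2.imread("pics/side0.png")[160:300,200:400]; cv2.imwrite("pics/d1.png",cv2.resize(a,None,fx=4,fy=4,interpolation=2))
E
```

```text
(no output)
```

View pics/s1.png

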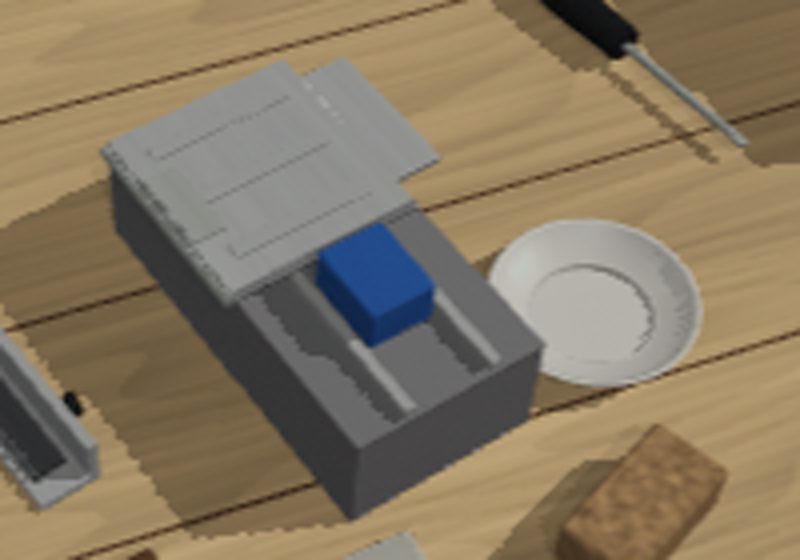

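View pics/d1.png

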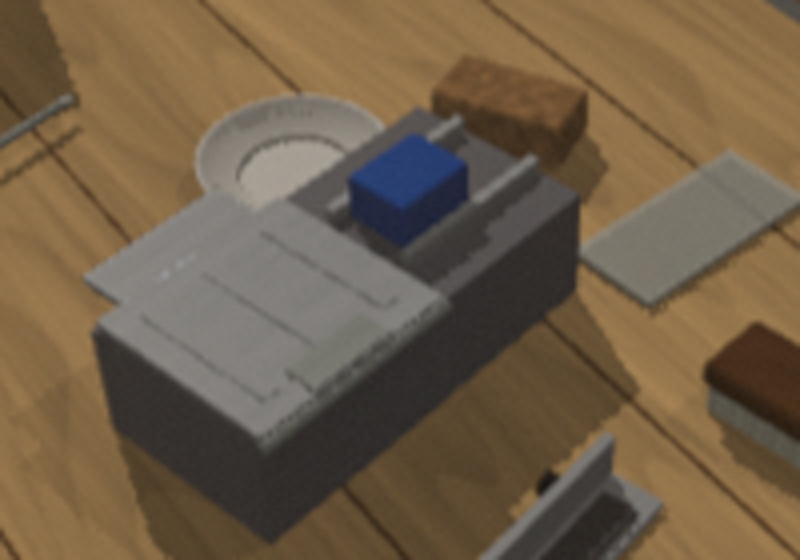

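```bash
cat > h.py <<'E'
import numpy as np
from station import status, cams
from scipy.optimize import least_squares
C={}
def cam(n):
    if n not in C: C[n]=cams.read_camera(n)
    return C[n]
def proj(n,P):
    c=cam(n);M=np.array(c["camera_from_world"]);p=np.atleast_2d(P)@M[:3,:3].T+M[:3,3]
    f=240/np.tan(np.radians(c["vfov"]/2))
    return np.c_[c["cx"]+f*p[:,0]/p[:,2],c["cy"]+f*p[:,1]/p[:,2]]
def ray(n,uv,z):
    c=cam(n);M=np.array(c["camera_from_world"]);f=240/np.tan(np.radians(c["vfov"]/2))
    d=M[:3,:3].T@np.array([(uv[0]-c["cx"])/f,(uv[1]-c["cy"])/f,1]);o=-M[:3,:3].T@M[:3,3]
    return o+d*(z-o[2])/d[2]
E
python3 - <<'E'
from h import *
def T(p,P):
    c,s=np.cos(p[2]),np.sin(p[2]);P=np.array(P,float)
    return np.c_[p[0]+c*P[:,0]-s*P[:,1],p[1]+s*P[:,0]+c*P[:,1],P[:,2]]
o=lambda u,v,x0,y0:((u+.5)/4-.5+x0,(v+.5)/4-.5+y0)
S=[((345,58),(-85,-45,76)),((440,158),(-85,45,76)),((543,347),(-58,170,70)),((358,448),(58,170,70)),((352,518),(58,170,0)),((530,410),(-58,170,0))]
D=[((85,278),(-85,-45,76)),((580,198),(58,170,70)),((418,108),(-58,170,70)),((577,297),(58,170,0)),((275,540),(58,-63,0)),((115,430),(-58,-63,0))]
us=np.array([o(*a,270,150) for a,_ in S]);ud=np.array([o(*a,200,160) for a,_ in D])
def r(p): return np.r_[(proj("scene",T(p,[b for _,b in S]))-us).ravel(),(proj("side",T(p,[b for _,b in D]))-ud).ravel()]
s=least_squares(r,[550,0,-1.57]); p=s.x;print(p,np.round(s.fun.reshape(-1,2),1))
for n,L in (("lip",(-85,0,73.5)),("hinge",(60,0,70)),("deck",(0,116,70)),("wallend",(0,63,70)),("lip-",(-85,-45,73)),("lip+",(-85,45,73)),("dend",(0,170,70))): print(n,T(p,[L])[0].round(1))
q=[ray("scene",o(*a,270,150),98) for a in((318,258),(380,222),(434,288),(372,318))]
q2=[ray("side",o(*a,200,160),98) for a in((349,180),(414,135),(467,167),(402,209))]
for Q in(q,q2):
    w=np.mean(Q,0);c,s_=np.cos(p[2]),np.sin(p[2]);d=w-[p[0],p[1],0];print(w, "caddy",c*d[0]+s_*d[1],-s_*d[0]+c*d[1])
for n,uvz in (("driver tip",(456,185,5)),("driver handle",(400,138,15)),("driver handle end",(428,163,15)),("saucer",(419,226,10)),("cork",(430,278,20)),("holder",(265,245,15)),("brush",(286,312,34)),("scr",(376,316,5))): print(n,ray("scene",uvz[:2],uvz[2]).round())
E
```

```text
[500.84164671  76.74386247  -1.33880322] [[-0.9 -0.3]
 [-0.1 -0.1]
 [ 0.9 -0.7]
 [-0.2  0.9]
 [-0.4  2.3]
 [-0.1  3.2]
 [-1.4  0.3]
 [ 0.  -1. ]
 [-0.7 -0.5]
 [-0.2 -1.3]
 [-1.1  1.9]
 [-1.   0.1]]
lip [481.3 159.5  73.5]
hinge [514.6  18.4  70. ]
deck [613.7 103.4  70. ]
wallend [562.2  91.2  70. ]
lip- [437.5 149.1  73. ]
lip+ [525.1 169.8  73. ]
dend [666.3 115.8  70. ]
[600.65219187 100.24188567  98.        ] caddy 0.07969726047565828 102.53923965747481
[599.47242861  98.45944185  98.        ] caddy 1.54314110795789 100.98126678249062
driver tip [519. 374.   5.]
driver handle [337. 314.  15.]
driver handle end [440. 340.  15.]
saucer [601. 236.  10.]
cork [733. 193.  20.]
holder [538. -94.  15.]
brush [ 714. -100.   34.]
scr [766.  63.   5.]
```

apply_moves([
  [15,37,0],
  [15,37,0],
  [15,37,0],
  [15,37,0],
  [15,37,0],
], twist=[0.12,0.12,0.12,0.12,0.12], claw=0)

```text
clock: 0.67
position: [229.1, -369.1, 210.9]
orientation: [2.835, 1.35, -0.001]
force: [1.0, 0.9, 0.2]
finger_gap: 60.9
```

apply_moves([
  [15,37,0],
  [15,37,0],
  [15,37,0],
  [15,37,0],
  [15,37,0],
], twist=[0.12,0.12,0.12,0.12,0.12])

```text
clock: 1.08
position: [304.5, -174.9, 211.1]
orientation: [2.281, 2.155, 0.003]
force: [0.3, -0.5, 0.2]
finger_gap: 27.2
```

apply_moves([
  [15,37,0],
  [15,37,0],
  [15,37,0],
  [15,37,0],
  [15,37,0],
], twist=[0.11,0.11,0.11,0,0])

```text
clock: 1.5
position: [379.9, 19.7, 212.5]
orientation: [1.867, 2.516, 0.008]
force: [1.0, -1.0, 0.4]
finger_gap: 0.5
```

apply_moves([
  [15,37,0],
  [15,37,0],
  [15,37,0],
  [15,37,0],
  [15,37,0],
], twist=[0,0,0,0,0])

```text
clock: 1.92
position: [454.9, 214.2, 213.3]
orientation: [1.86, 2.518, 0.01]
force: [0.1, -1.7, 0.1]
finger_gap: 0.8
```

apply_moves([
  [6,2,0],
  [0,0,0],
], twist=[-0.066,0])

```text
clock: 2.08
position: [463.4, 224.1, 212.5]
orientation: [1.936, 2.46, 0.015]
force: [0.3, 0.7, -0.5]
finger_gap: -0.0
```

```bash
python3 - <<'E'
from station import status, cams
import cv2,json
s=status.read_state();print(s["position"],s["orientation"],s["joint_pos"])
c=cams.read_camera("wrist");cv2.imwrite("pics/w1.png",c["image"])
E
```

```text
[463.42424296 224.12072362 212.54168842] [1.9355958  2.4604425  0.01505443] [ 0.43165492  0.21877621  1.71029803 -0.0058254   1.19894806  0.19607795]
```

View pics/w1.png

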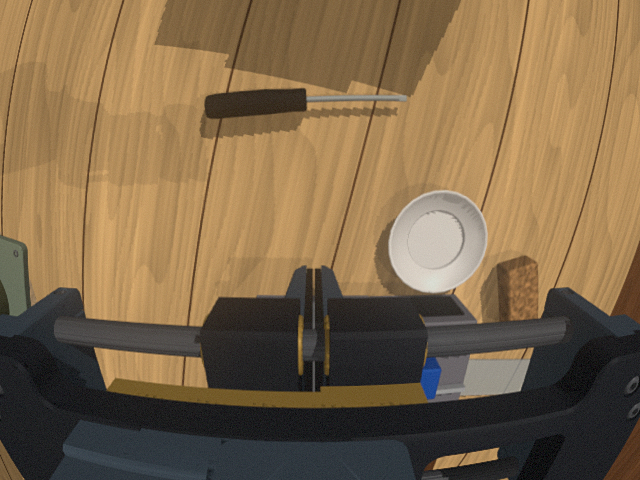

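apply_moves([
  [0,0,-40],
  [0,0,-40],
  [0,0,-40],
  [0,0,-32],
  [0,0,0],
], twist=[0,0,0,0,0], newtons=30)

```text
clock: 2.55
position: [462.2, 219.8, 60.2]
orientation: [1.926, 2.462, 0.028]
force: [-1.2, -0.6, 0.6]
finger_gap: 0.4
```

apply_moves([
  [4,-16,0],
  [4,-16,0],
  [0,0,0],
], twist=[0,0,0])

```text
clock: 2.8
position: [468.4, 184.3, 61.6]
orientation: [1.925, 2.465, 0.022]
force: [0.8, -0.4, -0.8]
finger_gap: 0.6
```

```bash
cat > look.py <<'E'
import sys,cv2
from station import status, cams
s=status.read_state();print(s["clock"],s["position"].round(1),s["force"].round(1))
t=sys.argv[1]
x=[]
a=cams.read_camera("scene")["image"][110:290,270:470]
b=cams.read_camera("side")["image"][110:290,200:400]
import numpy as np
cv2.imwrite(f"pics/{t}.png",cv2.resize(np.hstack([a,b]),None,fx=2,fy=2,interpolation=2))
E
python3 look.py l1
```

```text
2.8 [468.4 184.3  61.6] [ 0.8 -0.4 -0.8]
```

View pics/l1.png

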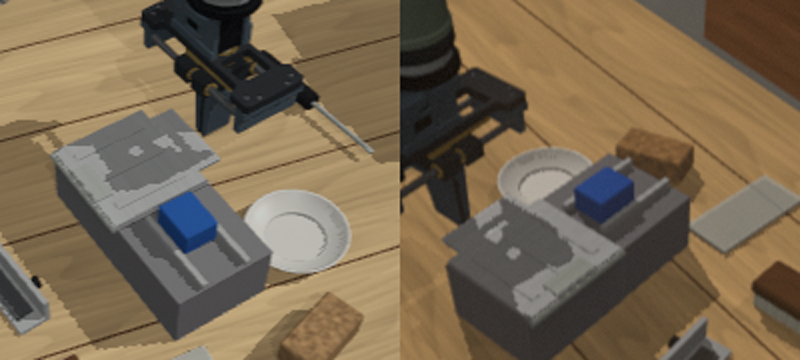

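apply_moves([
  [1,-5,0],
  [1,-4,0],
  [0,0,0],
], twist=[0,0,0])

```text
clock: 3.15
position: [472.1, 177.5, 65.2]
orientation: [1.923, 2.464, 0.033]
force: [0.7, 0.3, 1.5]
finger_gap: 0.3
```

apply_moves([
  [1,-3,-1],
  [0,0,0],
], twist=[0,0])

```text
clock: 3.32
position: [473.5, 174.8, 65.0]
orientation: [1.922, 2.464, 0.036]
force: [-0.1, 0.7, 0.2]
finger_gap: 0.5
```

apply_moves([
  [0,-1,-6],
  [1,-3,0],
  [0,0,0],
], twist=[0,0,0])

```text
clock: 3.57
position: [474.1, 175.2, 58.9]
orientation: [1.931, 2.464, 0.046]
force: [-1.1, -0.8, 0.5]
finger_gap: 0.2
```

apply_moves([
  [1,-3,0],
  [0,0,0],
], twist=[0,0])

```text
clock: 3.73
position: [474.1, 175.1, 58.4]
orientation: [1.937, 2.465, 0.051]
force: [-0.4, 0.3, 0.3]
finger_gap: 0.4
```

apply_moves([
  [1,-5,0],
  [1,-5,0],
], twist=[0,0])

```text
clock: 3.9
position: [474.4, 174.5, 58.5]
orientation: [-1.948, -2.453, -0.07]
force: [-7.3, 26.3, 2.9]
finger_gap: 0.1
```

```bash
python3 look.py l2
```

```text
3.9 [474.4 174.5  58.5] [-7.3 26.3  2.9]
```

View pics/l2.png

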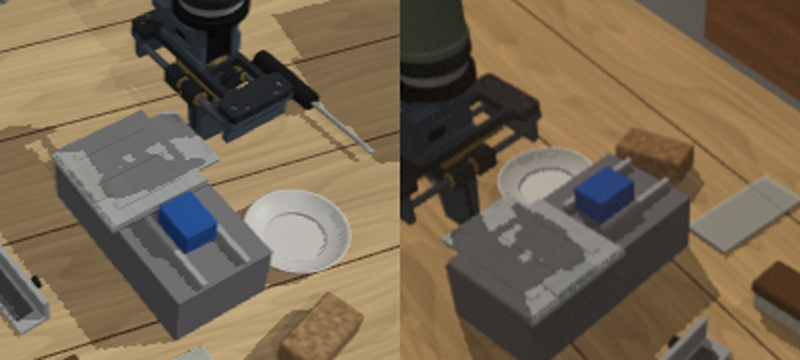

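apply_moves([
  [1,-4,6],
  [1,-4,8],
  [1,-4,8],
], twist=[0,0,0])

```text
clock: 4.25
position: [474.7, 173.2, 79.7]
orientation: [-1.945, -2.433, -0.087]
force: [-2.9, 11.2, 2.1]
finger_gap: 0.2
```

```bash
python3 look.py l3
```

```text
4.25 [474.7 173.2  79.7] [-2.9 11.2  2.1]
```

View pics/l3.png

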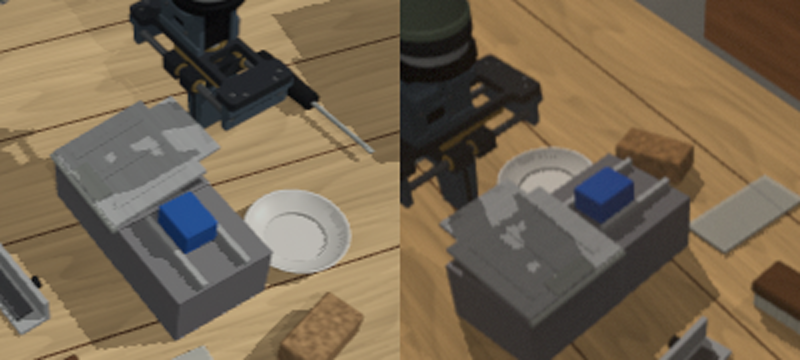

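apply_moves([
  [1.3,-6,12],
  [1.6,-7,12],
  [2,-8,12],
], twist=[0,0,0])

```text
clock: 4.6
position: [477.3, 162.6, 117.0]
orientation: [-1.942, -2.413, -0.106]
force: [-2.8, 10.9, 3.9]
finger_gap: 0.3
```

```bash
python3 look.py l4
```

```text
4.6 [477.3 162.6 117. ] [-2.8 10.9  3.9]
```

View pics/l4.png

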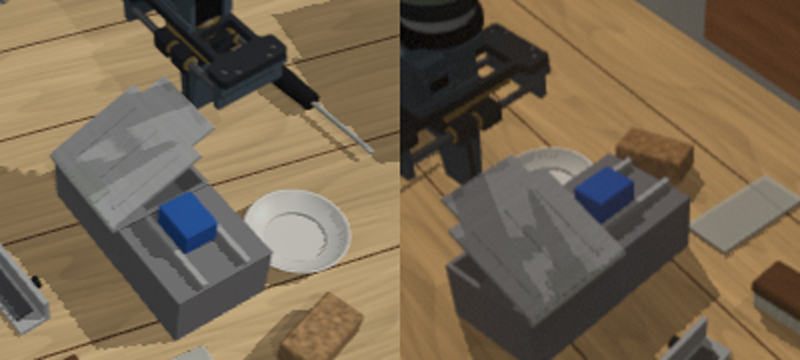

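apply_moves([
  [2,-9,12],
  [2.5,-10.5,12],
  [3,-12,12],
  [3.4,-14.5,11],
], twist=[0,0,0,0])

```text
clock: 5.03
position: [486.9, 124.2, 167.9]
orientation: [-1.935, -2.402, -0.124]
force: [-0.6, 1.4, 1.6]
finger_gap: 0.1
```

```bash
python3 look.py l5
```

```text
5.0333 [486.9 124.2 167.9] [-0.6  1.4  1.6]
```

View pics/l5.png

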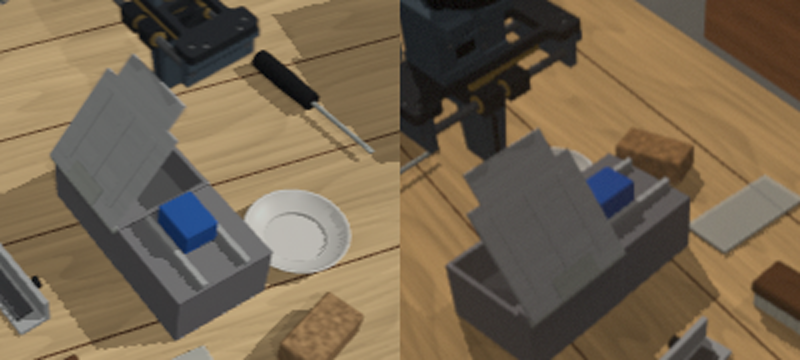

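apply_moves([
  [3,-13,7],
  [3,-13,6],
  [3,-13,6],
  [3,-13,4],
  [3,-13,2],
], twist=[0,0,0,0,0])

```text
clock: 5.55
position: [500.8, 56.1, 189.0]
orientation: [-1.935, -2.402, -0.114]
force: [-0.8, -0.7, -0.0]
finger_gap: 0.4
```

```bash
python3 look.py l6
```

```text
5.55 [500.8  56.1 189. ] [-0.8 -0.7 -0. ]
```

View pics/l6.png

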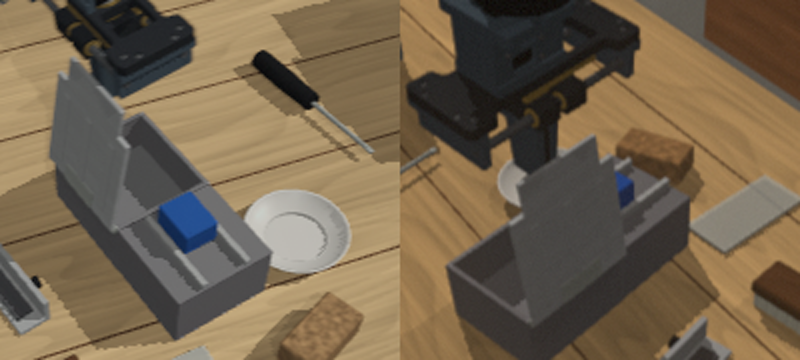

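apply_moves([
  [2,-8,0],
  [2,-8,0],
  [2,-8,0],
  [1.5,-6,0],
  [0,0,0],
], twist=[0,0,0,0,0])

```text
clock: 6.07
position: [507.2, 24.3, 185.4]
orientation: [-1.933, -2.398, -0.107]
force: [-0.7, -0.5, -0.7]
finger_gap: -0.0
```

```bash
python3 look.py l7
```

```text
6.0667 [507.2  24.3 185.4] [-0.7 -0.5 -0.7]
```

View pics/l7.png

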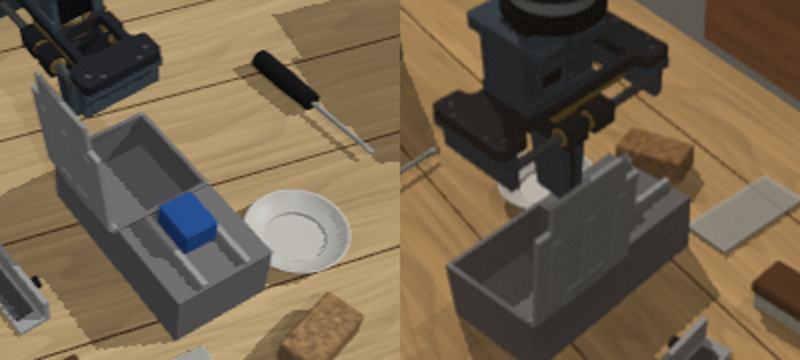

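apply_moves([
  [2,-8,0],
  [1,-5,0],
  [0,0,0],
  [0,0,0],
], twist=[0,0,0,0])

```text
clock: 6.5
position: [510.2, 11.3, 185.7]
orientation: [-1.931, -2.399, -0.108]
force: [0.4, -0.3, -1.2]
finger_gap: 0.4
```

apply_moves([
  [-5,20,0],
  [-8,35,0],
  [0,0,0],
], twist=[0,0,0])

```text
clock: 6.75
position: [497.5, 66.8, 185.8]
orientation: [-1.937, -2.395, -0.11]
force: [0.3, 0.3, -0.3]
finger_gap: -0.1
```

```bash
python3 look.py l8
```

```text
6.75 [497.5  66.8 185.8] [ 0.3  0.3 -0.3]
```

View pics/l8.png

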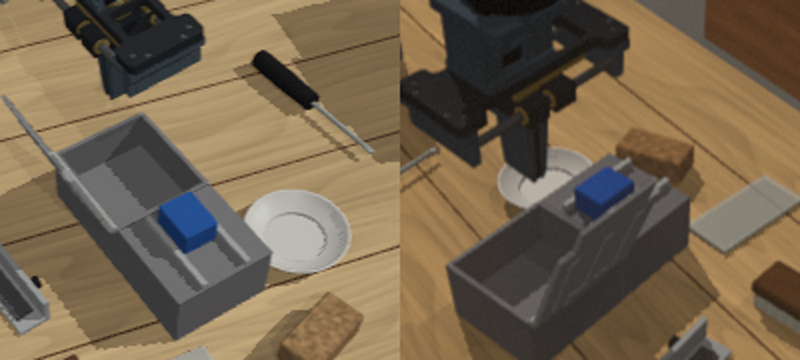

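apply_moves([
  [36,11,0],
  [38,11,0],
  [38,11,0],
  [37,11,0],
  [0,0,0],
], twist=[0.02,0,0,0,0])

```text
clock: 7.27
position: [650.4, 104.8, 184.5]
orientation: [-1.916, -2.414, -0.1]
force: [-0.3, 0.2, 0.9]
finger_gap: 0.7
```

```bash
python3 look.py l9; python3 - <<'E'
from station import status
s=status.read_state();print(s["orientation"])
E
```

```text
7.2667 [650.4 104.8 184.5] [-0.3  0.2  0.9]
[-1.91461998 -2.4111123  -0.0929736 ]
```

View pics/l9.png

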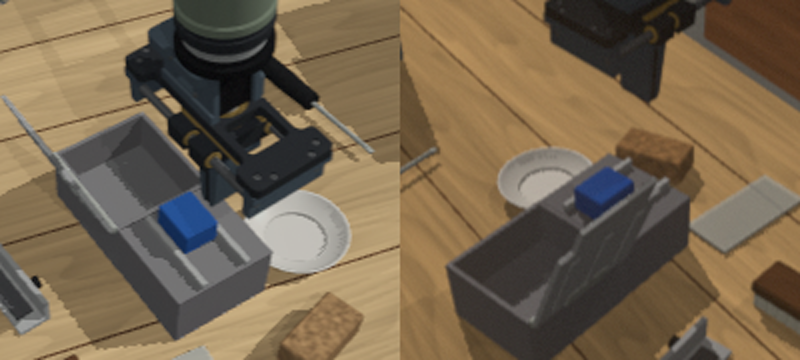

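apply_moves([
  [-1,6,0],
  [0,0,-35],
  [0,0,-35],
  [0,0,0],
], twist=[0,0,0,0])

```text
clock: 7.7
position: [641.2, 107.2, 116.7]
orientation: [-1.92, -2.411, -0.097]
force: [-0.8, -0.5, -1.6]
finger_gap: 0.3
```

```bash
python3 look.py l10
```

```text
7.7 [641.2 107.2 116.7] [-0.8 -0.5 -1.6]
```

View pics/l10.png

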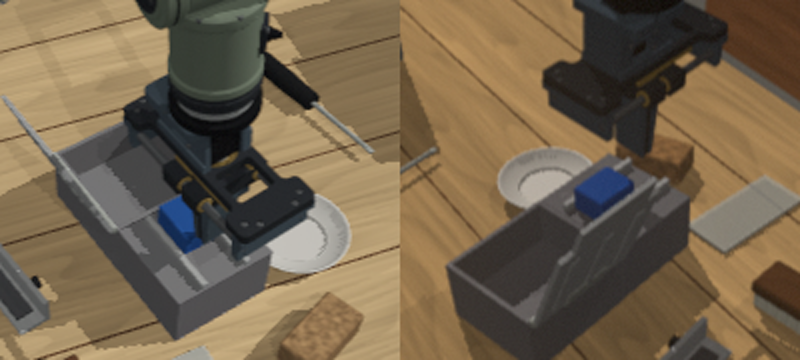

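apply_moves([
  [10,5,0],
  [0,0,0],
], twist=[0,0])

```text
clock: 7.97
position: [655.9, 112.6, 127.7]
orientation: [-1.926, -2.419, -0.116]
force: [0.8, -0.1, -0.1]
finger_gap: 0.6
```

apply_moves([
  [2,0,-18],
  [2,0,-16],
  [0,0,0],
], twist=[0,0,0])

```text
clock: 8.22
position: [663.1, 112.6, 102.5]
orientation: [-1.931, -2.427, -0.131]
force: [0.2, 0.6, -0.0]
finger_gap: 0.3
```

```bash
python3 look.py l11
```

```text
8.2167 [663.1 112.6 102.5] [ 0.2  0.6 -0. ]
```

View pics/l11.png

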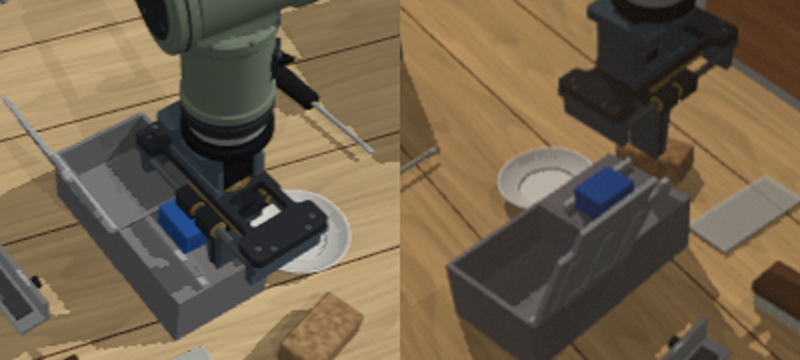

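apply_moves([
  [0,0,-20],
  [0,0,0],
  [0,0,0],
], twist=[0,0,0])

```text
clock: 8.57
position: [666.7, 113.0, 91.3]
orientation: [-1.936, -2.433, -0.147]
force: [1.0, -0.5, 0.8]
finger_gap: 0.6
```

apply_moves([
  [0,0,-12],
  [-4,-1,-2],
], twist=[0,0])

```text
clock: 8.73
position: [664.6, 112.2, 80.1]
orientation: [-1.938, -2.437, -0.153]
force: [-0.4, 0.7, -0.2]
finger_gap: 0.6
```

```bash
python3 look.py l12
```

```text
8.7333 [664.6 112.2  80.1] [-0.4  0.7 -0.2]
```

View pics/l12.png

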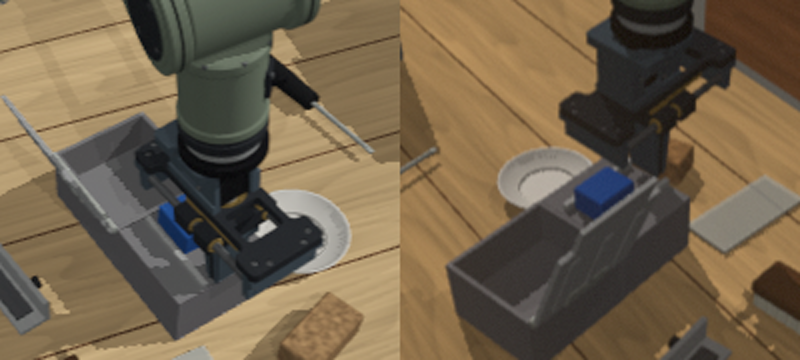

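apply_moves([
  [-8,-2,0],
  [-8,-2,0],
  [-8,-1.5,0],
  [-6,-1.5,0],
], twist=[0,0,0,0])

```text
clock: 9.17
position: [632.4, 104.7, 81.9]
orientation: [-1.939, -2.437, -0.156]
force: [0.1, -0.5, 0.5]
finger_gap: 0.4
```

```bash
python3 look.py l13
```

```text
9.1667 [632.4 104.7  81.9] [ 0.1 -0.5  0.5]
```

View pics/l13.png

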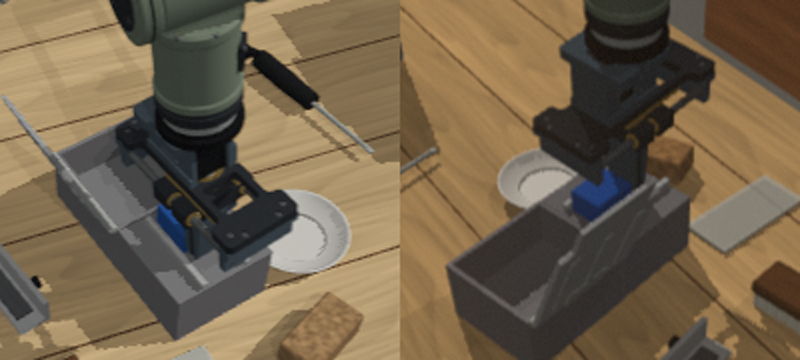

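apply_moves([
  [-9,-1,-0.5],
  [-9,-1.5,-0.5],
  [-9,-2,-0.5],
  [-9,-2,0],
], twist=[0,0,0,0])

```text
clock: 9.6
position: [597.1, 98.1, 81.5]
orientation: [-1.941, -2.44, -0.162]
force: [0.2, -0.1, 0.6]
finger_gap: 0.2
```

```bash
python3 look.py l14
```

```text
9.6 [597.1  98.1  81.5] [ 0.2 -0.1  0.6]
```

View pics/l14.png

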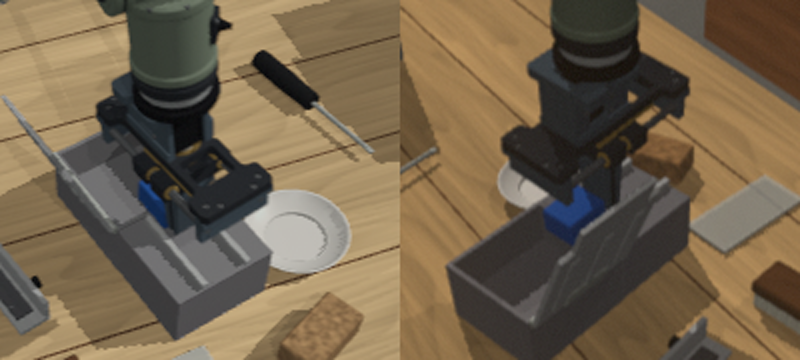

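apply_moves([
  [-10,-2,-0.5],
  [-10,-2,-0.5],
  [-10,-2.5,-0.5],
  [-10,-2.5,0],
], twist=[0,0,0,0])

```text
clock: 10.03
position: [556.5, 88.8, 80.2]
orientation: [-1.943, -2.441, -0.164]
force: [-0.1, -0.4, 1.0]
finger_gap: 0.5
```

```bash
python3 look.py l15
```

```text
10.0333 [556.5  88.8  80.2] [-0.1 -0.4  1. ]
```

View pics/l15.png

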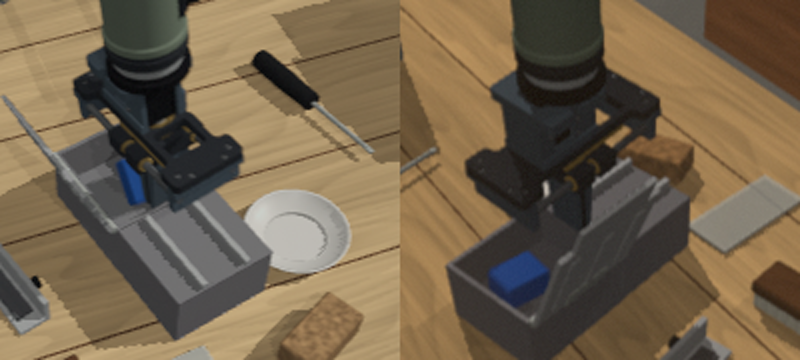

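apply_moves([
  [0,0,30],
  [0,0,38],
  [0,0,38],
  [0,5,38],
  [0,10,20],
], twist=[0,0,0,0,0])

```text
clock: 10.55
position: [551.1, 102.0, 244.8]
orientation: [-1.941, -2.43, -0.147]
force: [0.2, 0.6, -0.6]
finger_gap: 0.3
```

apply_moves([
  [-8,35,0],
  [-8,35,0],
  [-8,35,0],
  [-8,35,0],
  [0,0,0],
], twist=[0,0,0,0,0])

```text
clock: 10.97
position: [525.2, 248.8, 255.9]
orientation: [-1.956, -2.435, -0.181]
force: [-0.2, -0.5, 0.3]
finger_gap: 0.1
```

apply_moves([
  [0,0,0],
  [0,0,0],
  [0,0,0],
], twist=[0,0,0])

```text
clock: 11.22
position: [525.7, 250.0, 256.1]
orientation: [-1.952, -2.439, -0.182]
force: [-0.0, 0.2, -0.5]
finger_gap: 0.1
```

```bash
python3 look.py l16; python3 -c "
from station import cams;import cv2
cv2.imwrite('pics/f.png',cams.read_camera('scene')['image'])"
```

```text
11.2167 [525.7 250.  256.1] [-0.   0.2 -0.5]
```

View pics/l16.png

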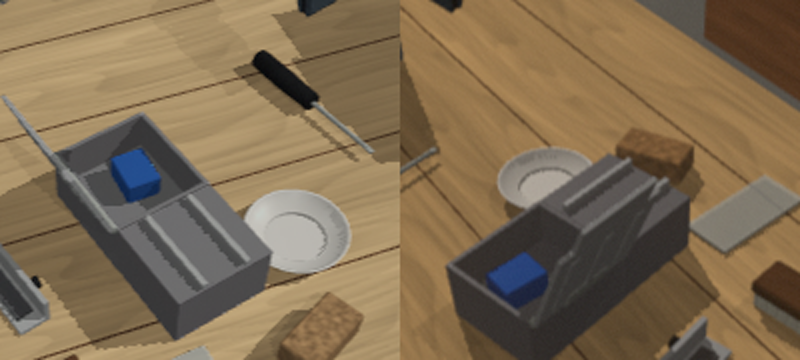

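View pics/f.png

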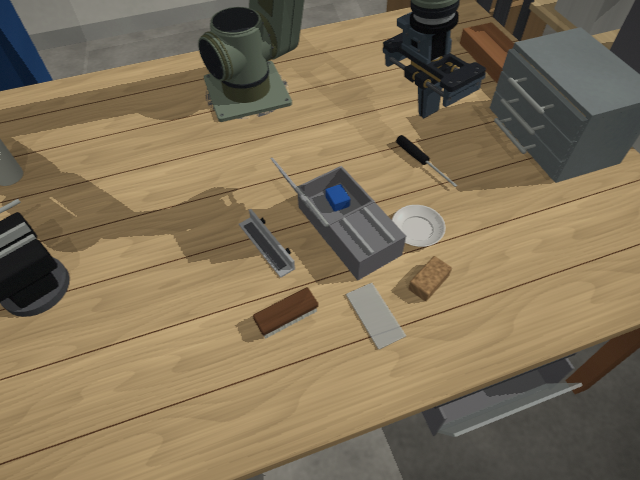

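```bash
python3 - <<'E'
import cv2,numpy as np
a=cv2.imread("pics/scene0.png")[200:290,230:310];b=cv2.imread("pics/f.png")[200:290,230:310]
cv2.imwrite("pics/cmp.png",cv2.resize(np.hstack([a,b]),None,fx=5,fy=5,interpolation=2))
E
```

```text
(no output)
```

View pics/cmp.png

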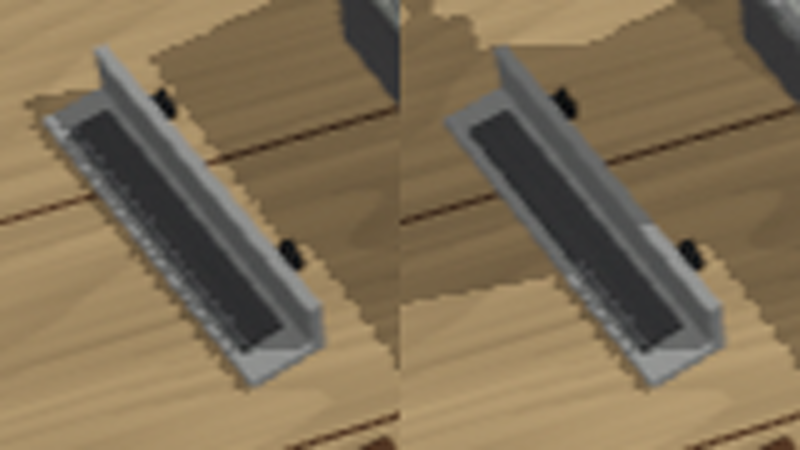

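The holder has not moved; only the shadows changed.

```bash
python3 -c "
from station import job
print(job.close_job())"
```

```text
the job is handed in; nothing more can be done
None
```

The lid is open and the wax block is in the compartment; I handed the job in at about 11 s of the 51 s allowed.

- **Lid:** I pressed the closed fingertips against the lip's front edge, with about 27 N read at contact. I then lifted it along its arc and pushed it past upright. It fell back to its stop and stayed there.
- **Wax block:** I pushed it along the deck between the rails with the fingers, without gripping or lifting it, until it dropped in.
- **Last checks:** The final pictures show the lid leaning back, the block lying in the compartment, and the hand well clear with about 0 N on it. An enlarged before-and-after comparison shows the file holder unmoved. The brush, saucer, cork, scraper and driver look unmoved in the full picture.
- **Anything that disagreed:** The tool drifted a few millimetres, and its tilt built up to about 6 degrees, over the relative moves. I corrected the position by looking again; the tilt caused no trouble. In the caddy fit, two bottom corners were 2 to 3 pixels off, but contact with the lip came within about 1 mm of where I expected it.

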